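# Push the parts box home into the corner stop

## Task

Push the grey parts box along the table into the aluminium corner stop, so that its long back side lies flush along the long rail and its left end is against the short end stop. Only push it with the fingers: it must stay flat on the table and must not be lifted. Leave everything else on the table where it stands.

Things in the scene. Friction and masses are not known exactly. Their poses are not given: they have to be found in the camera images.
- parts_box: Low grey-blue oblong box with closed (fixed) clear lid, 68 (x) x 150 (y) x 36 mm high, 0.35 kg, loose. Origin: centre of underside. Back wall at x = +33 mm, front wall x = -35, ends y = +75 and -75 (+y is its left end). Two dark hinges at lid height overhang the back 6 mm and pass over the rail. Starts up to 35 degrees askew, right of and in front of the corner stop, hinged side towards the rail.
- corner_stop: Fixed rigid corner of two aluminium angle strips, 20 mm high, 5 mm thick. Origin: inner corner at table level. Long rail: inner face x = 0, from y = 0 to -240 mm; short end stop: inner face y = 0, from x = 0 to -90 mm. The box goes inside (x, y negative: nearer the robot, to the right); home, its origin is at x = -33, y = -75 mm here, axes parallel. Flanges 3 mm high reach 20 mm outwards.
- blue_tin: Blue lidded tin, 58 mm diameter, 56 mm high, loose bystander; origin at the centre of its underside.
- brass_weight: Brass check weight with a knob, 31 mm diameter, 49 mm high, loose bystander; origin at the centre of its underside.
- mouse: White computer mouse, 110 x 62 x 45 mm, loose bystander to the right; origin at the centre of its underside.
- tape: Black roll of tape, 58 mm diameter, 19 mm high, loose bystander in front of the white indicator cabinet; origin at the centre of its underside.
- stapler: Dark blue stapler, 32 x 139 x 44 mm, loose bystander at the right; origin at the centre of its underside.
- calculator: Dark grey calculator, 122 x 68 x 13 mm, loose bystander at the right end of the table; origin at the centre of its underside.
- timer: White bench timer with a red dial, 51 x 62 x 62 mm, loose bystander at the left edge, behind the end stop; origin at the centre of its underside.
- spanner: Steel spanner lying flat, 29 x 154 x 7 mm, loose bystander at the left edge; origin at the centre of its underside.
- indicator: White indicator cabinet with buttons and a lamp post, fixed at the right of the table: an obstacle to keep the arm clear of. Cabinet 0.30 (x) x 0.36 (y) m, 0.32 m high, lamp post to 0.65 m; origin at the centre of its underside.
- monitor: Computer monitor, fixed behind the corner stop: an obstacle. Screen 0.56 m wide (y), 0.10 to 0.45 m above the table, leaning; its oval foot lies on the table. Origin at the centre of the foot's underside.

How it is judged:
By the outcome, as a careful person would: the job done as asked, in the order asked, and still so for the second after the job is handed in, with the robot touching nothing.
It also fails if it takes over 48 s, if anything falls off the work surface, if the arm or the gripper's body presses on something with over 40 N, if the wrist force passes 120 N, or if a joint passes its speed limit or range.

## Robot

A 6-joint arm with a two-finger parallel gripper is mounted at the origin on a cart in front of the work surface, level with it; the furniture and walls round the work are solid. World frame = base frame: x ahead of the robot, y to its left, z up, the work surface at z = 0. Lengths are in m, angles in rad, forces in N, time in s.
With the tool pointing down it reaches from about 0.35 to 0.85 m from the base axis. Payload 8.1 kg.
Tool frame: the origin (TCP) lies midway between the tips of the shut fingers; the grasp point (between the pads) lies 19 mm behind it (r.grip_depth is the distance from the TCP to the grasp point, in m); z points along the fingers, x is the direction in which the jaws open and shut, and the axes are right-handed (so a half turn about z gives the same grasp; the last joint's range is limited). The gripper opens to 85 mm and grips with 20 to 120 N. Pads are 22 mm wide; open, the fingers measure 114 mm over their backs; the gripper's body (76 mm by 85 mm) begins 54 mm behind the grasp point. The pads swing forward as they close: fully open they stand 13 mm farther back than shut.
Start: joints at [-1.338, 0.13, 1.488, -0, 1.523, -0.085], TCP at [0.188, -0.57, 0.231] pointing down, gripper open.
Joint ranges: [-2.96, 2.96], [-0.89, 2.26], [0.02, 2.5], [-1.34, 4.48], [0, 2.73], [-2.66, 2.66]. Speed limits (rad/s): [2.39, 2.39, 2.79, 3.14, 3.14, 3.14].

## Interface

Orientations are given as a rotation vector (axis times angle).
In Python, from workcell import r, cams gives the robot as it stands.
- The arm moves only by the tool carry_out, never from a script. Its argument "motion" is a list of rows, each an object with "delta_rot": the turn, a rotation vector about the tool's x, y, z in degrees, a list of three; "delta_pos": the shift along the tool's x, y, z in cm, a list of three; "jaw": the closure, from -1 (fully open) to 1 (shut). In form: [{"delta_rot": [wx, wy, wz], "delta_pos": [x, y, z], "jaw": jaw}, ...]. A call has 1 to 10 rows; each row is the pose to reach, as a shift and turn from the pose measured when the call began, along the tool's axes at that moment; what a row does not reach only later rows make up. A row lasts 1/10 s, in which the tool goes at most 50 mm and 8.59 degrees, less where a joint would pass 70% of its speed; a pose out of reach is approached as far as the arm can. A call with a gripper value outside its range is refused whole. The fingers move at their own pace and stop on an object; "force" is the grip in N (left out, the last holds). Time passes only in rows, so rows that repeat a pose let the fingers close. It gives the time, the measured TCP pose, the force and the opening at its end, in the units of the state.
- r.sense(): the state, without advancing time (a new reading comes with each control period).
- cams.grab_frame(name): name is "scene" or "top"; returns a dict with "image" (384x512x3 uint8, red, green, blue), "fx", "fy", "cx", "cy" (pixels), "dist" ([k1, k2, p1, p2, k3] as OpenCV has them; the pictures are not rectified), "R" (3x3) and "t" (3): a world point X has camera coordinates R X + t. Camera axes: x right, y down, z forward; pixel columns grow to the right and rows downward; lengths in m; the calibration is good to about 2 mm. A picture is of the moment at which its call begins. There is no depth.
- r.job_done(): hands the job in, once; it reports no verdict.
The state is a dict: "t": time; "joint_pos": joint angles; "qd": joint speeds; "effort": joint torques, N m; "tcp_pos": TCP position; "eef_rot": TCP orientation; "ft_force": force on the tool from outside, world axes, zero at the start; "wrist_torque": the same for the moment, N m; "opening": finger opening in m.
Only numpy, scipy, OpenCV 4.12 (cv2) and the standard library are available. Lean on these libraries where they do the work, as an engineer would, in place of code of your own. Each camera call takes 0.05 s, during which the arm holds its last target.

## Working session

There is one attempt and no reset: what is moved stays moved. The work goes in short steps, Python scripts to look and compute and a tool call to move; the robot and the scene stay as the last step left them, time stands still between calls to the robot, and variables do not carry over. Pictures are saved under pics/ and viewed, and the job is handed in when it is done.

Besides the shell and the picture viewer there is one more tool, called after "Request:" as a command line: name --argument value ..., lists and objects as JSON in quotes. carry_out: Moves the arm, as the interface text tells. Its arguments: {"type":"object","properties":{"motion":{"type":"array","items":{"type":"object","properties":{"delta_rot":{"type":"array","items":{"type":"number"}},"delta_pos":{"type":"array","items":{"type":"number"}},"jaw":{"type":"number"}}}},"force":{"type":"number"}},"required":["motion"]}

```bash
ls; mkdir -p pics; python3 - <<'E'
from workcell import r,cams
import cv2,pickle
s=r.sense();print(s)
for n in("scene","top"):
    f=cams.grab_frame(n);cv2.imwrite(f"pics/{n}0.png",f["image"][:,:,::-1]);pickle.dump(f,open(f"{n}0.pkl","wb"))
    print(n,f["fx"],f["fy"],f["cx"],f["cy"],f["dist"],f["R"],f["t"])
E
```

```text
pics
{'t': 0.0, 'joint_pos': array([-1.33838551e+00,  1.31173792e-01,  1.48931271e+00,  4.77596807e-06,
        1.52295103e+00, -8.54017031e-02]), 'qd': array([-0.00095667, -0.0004715 ,  0.0001396 , -0.0004488 , -0.00087203,
        0.00061404]), 'effort': array([-6.80012236e-04, -5.69399142e+01, -5.00546372e+01, -1.43282045e-04,
        1.46481363e-02,  2.65867192e-05]), 'tcp_pos': array([ 0.18738897, -0.56941078,  0.23021851]), 'eef_rot': array([-2.54399055e+00,  1.84122731e+00,  2.18835267e-03]), 'ft_force': array([ 0.55461565, -0.76672833,  0.416103  ]), 'wrist_torque': array([0.00483685, 0.03857971, 0.01698988]), 'opening': 0.08522733373224002}
scene 378.9342484298307 378.9342484298307 249.83882701558642 189.5534841770408 [-0.02128933  0.          0.          0.          0.        ] [[-0.80174089 -0.59744784  0.01635912]
 [-0.41131154  0.53168428 -0.74036116]
 [ 0.43362929 -0.60030651 -0.67201022]] [0.46510156 0.28800201 1.10470657]
top 408.5968366574731 408.5968366574731 251.65353385989826 191.710890727049 [0.03403578 0.         0.         0.         0.        ] [[-0.01218537 -0.99978459 -0.01680146]
 [-0.98459587  0.01492782 -0.17420718]
 [ 0.17442046  0.01441987 -0.98456568]] [0.02420043 0.56973843 1.50753267]
```

View pics/scene0.png

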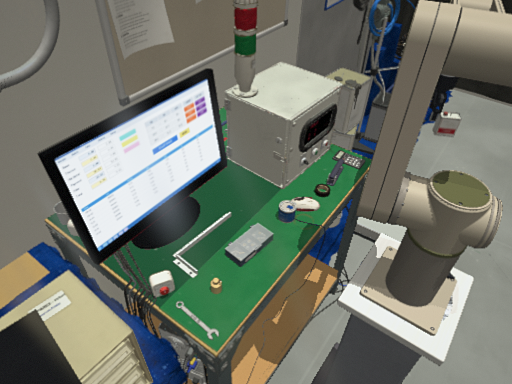

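View pics/top0.png

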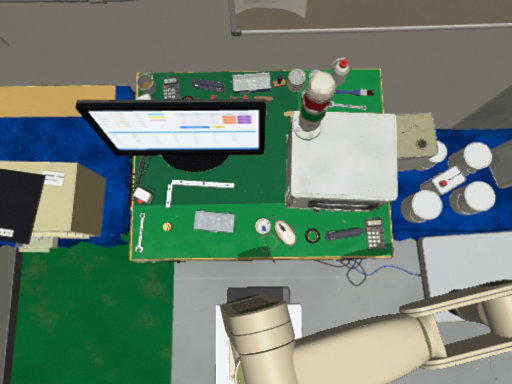

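```bash
python3 - <<'E'
import cv2
a=cv2.imread("pics/top0.png")[160:260,125:305];cv2.imwrite("pics/top0c.png",cv2.resize(a,None,fx=4.4,fy=4.4,interpolation=cv2.INTER_CUBIC))
a=cv2.imread("pics/scene0.png")[180:345,140:340];cv2.imwrite("pics/scene0c.png",cv2.resize(a,None,fx=3.6,fy=3.6,interpolation=cv2.INTER_CUBIC))
E
```

```text
(no output)
```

View pics/top0c.png

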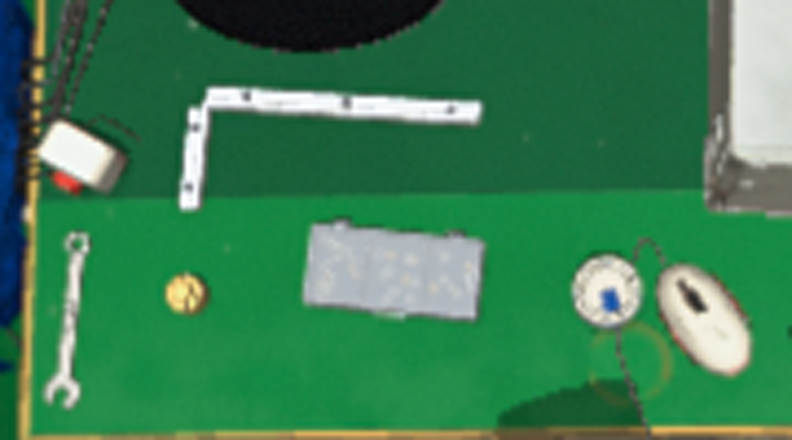

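View pics/scene0c.png

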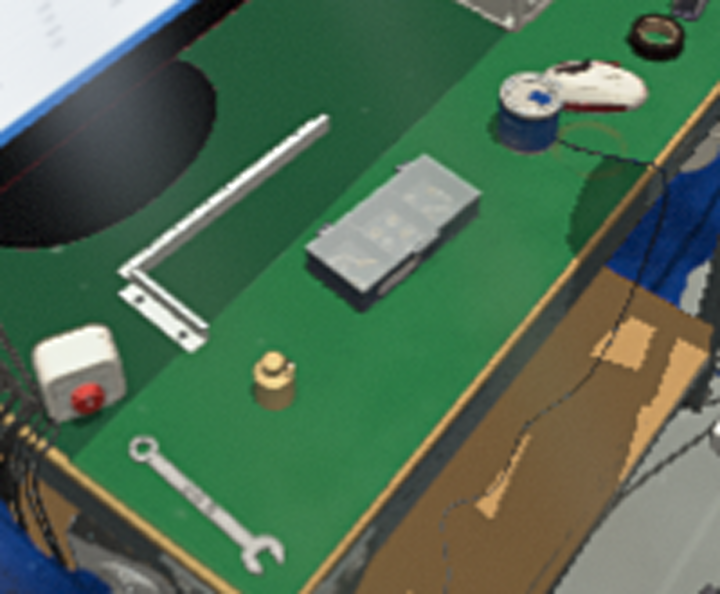

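```bash
cat > h.py <<'E'
import numpy as np,cv2,pickle
def cam(f): return np.array([[f["fx"],0,f["cx"]],[0,f["fy"],f["cy"]],[0,0,1.]]),np.array(f["dist"],float)
def ray(f,px,z):
    K,d=cam(f);n=cv2.undistortPoints(np.array(px,float).reshape(-1,1,2),K,d).reshape(-1,2)
    R=np.array(f["R"]);C=-R.T@np.array(f["t"]);D=np.c_[n,np.ones(len(n))]@R
    return C+D*((z-C[2])/D[:,2])[:,None]
def proj(f,X):
    K,d=cam(f);return cv2.projectPoints(np.array(X,float).reshape(-1,1,3),cv2.Rodrigues(np.array(f["R"]))[0],np.array(f["t"],float),K,d)[0].reshape(-1,2)
E
python3 - <<'E'
from h import *
np.set_printoptions(precision=4,suppress=True)
T=pickle.load(open("top0.pkl","rb"));S=pickle.load(open("scene0.pkl","rb"))
for f in(T,S):print(-np.array(f["R"]).T@f["t"])
c=lambda p:(np.array(p,float)+.5)/4.4-.5+[125,160]
d=lambda p:(np.array(p,float)+.5)/3.6-.5+[140,180]
print("box top\n",ray(T,c([(312,224),(484,240),(474,320),(303,305)]),.036))
print("box scene (Lback,Rback,Rfront,Lfront)\n",ray(S,d([(307,247),(425,155),(480,193),(362,292)]),.036))
print("rail top\n",ray(T,c([(208,108),(481,122),(203,110),(197,208)]),.01))
print("tin",ray(T,c([(607,290)]),.056),"weight",ray(T,c([(186,294)]),.04),"mouse",ray(T,c([(665,270)]),.03))
im=cv2.cvtColor(T["image"],cv2.COLOR_RGB2HSV)
# grey box: low saturation & contour
m=((im[...,1]<70)&(im[...,2]>100)).astype(np.uint8)
n,l,st,ce=cv2.connectedComponentsWithStats(m)
for i in range(1,n):
    x,y,w,h,a=st[i]
    if 125<ce[i][0]<320 and 155<ce[i][1]<255 and a>15: 
        print(i,st[i],ce[i],cv2.minAreaRect(np.argwhere(l==i)[:,::-1].astype(np.float32)))
E
```

```text
[ 0.2983 -0.006   1.5839]
[0.0123 0.7879 0.948 ]
box top
 [[0.5028 0.2321 0.036 ]
 [0.4866 0.0827 0.036 ]
 [0.4176 0.0916 0.036 ]
 [0.4325 0.239  0.036 ]]
box scene (Lback,Rback,Rfront,Lfront)
 [[0.5016 0.2339 0.036 ]
 [0.4842 0.0868 0.036 ]
 [0.4189 0.0941 0.036 ]
 [0.4356 0.2428 0.036 ]]
rail top
 [[0.6121 0.3304 0.01  ]
 [0.5956 0.0863 0.01  ]
 [0.6103 0.3348 0.01  ]
 [0.522  0.3381 0.01  ]]
tin [[ 0.4399 -0.0229  0.056 ]] weight [[0.4431 0.3393 0.04  ]] mouse [[ 0.459  -0.0737  0.03  ]]
46 [166 179  69  29 478] [193.6172 186.6736] ((196.89109802246094, 185.19155883789062), (25.652429580688477, 71.74473571777344), 73.21735382080078)
54 [133 187  20  16 193] [142.5544 194.7358] ((142.60000610351562, 194.8000030517578), (18.782970428466797, 10.733125686645508), 26.56505012512207)
63 [194 210  41  23 754] [214.2003 221.3753] ((214.14633178710938, 221.18292236328125), (39.865787506103516, 19.767244338989258), 6.340191841125488)
64 [135 213  11  40 155] [140.2516 233.6774] ((139.886962890625, 232.3188934326172), (7.230630397796631, 39.199127197265625), 4.899092674255371)
67 [255 218  16  20 201] [262.5373 225.7264] ((262.39703369140625, 225.83822631835938), (15.94936752319336, 16.463863372802734), 30.963754653930664)
70 [274 220  22  25 347] [284.7147 232.2594] ((284.8076477050781, 231.96151733398438), (28.012359619140625, 15.254255294799805), 56.30992889404297)
```

```bash
cat >> h.py <<'E'
from scipy.spatial.transform import Rotation as Ro
def delta(s,pos,yaw):
    """tool x at world yaw (deg), pointing down -> delta_pos cm, delta_rot deg"""
    R0=Ro.from_rotvec(s["eef_rot"]);a=np.radians(yaw);c,q=np.cos(a),np.sin(a)
    R1=Ro.from_matrix(np.array([[c,q,0],[q,-c,0],[0,0,-1]]))
    return R0.inv().apply(np.array(pos)-s["tcp_pos"])*100,(R0.inv()*R1).as_rotvec(degrees=True)
E
python3 - <<'E'
from h import *
from workcell import r
np.set_printoptions(precision=3,suppress=True)
T=pickle.load(open("top0.pkl","rb"))
print("cab near-bottom front edge top",ray(T,[(288,204),(394,212)],.32),ray(T,[(288,204)],.0))
print("monitor low",ray(T,[(120,153),(262,153)],.1),"top",ray(T,[(80,101),(266,101)],.45))
s=r.sense();print(Ro.from_rotvec(s["eef_rot"]).as_matrix())
for p in [(.36,-.28,.26),(.38,.14,.2)]: print(delta(s,p,-93.9))
E
```

```text
cab near-bottom front edge top [[ 0.482 -0.1    0.32 ]
 [ 0.452 -0.426  0.32 ]] [[ 0.528 -0.124  0.   ]]
monitor low [[ 0.716  0.509  0.1  ]
 [ 0.708 -0.025  0.1  ]] top [[ 0.777  0.511  0.45 ]
 [ 0.768 -0.035  0.45 ]]
[[ 0.312 -0.95  -0.   ]
 [-0.95  -0.312  0.002]
 [-0.002 -0.    -1.   ]]
(array([-22.107, -25.441,  -2.923]), array([ 0.009,  0.099, 22.108]))
(array([-61.368, -40.464,   3.147]), array([ 0.009,  0.099, 22.108]))
```

Request:
carry_out --motion '[{"delta_pos": [-4,-4,-0.5],"delta_rot": [0,0,4],"jaw": -1},{"delta_pos": [-8,-8,-1],"delta_rot": [0,0,8],"jaw": -1},{"delta_pos": [-11,-11,-1.5],"delta_rot": [0,0,12],"jaw": -1},{"delta_pos": [-14,-14,-2],"delta_rot": [0,0,16],"jaw": -1},{"delta_pos": [-17,-17,-2.5],"delta_rot": [0,0,20],"jaw": -1},{"delta_pos": [-20,-20,-3],"delta_rot": [0,0.1,22],"jaw": -1},{"delta_pos": [-23,-22.6,-3],"delta_rot": [0,0.1,22.1],"jaw": -1},{"delta_pos": [-23,-22.6,-3],"delta_rot": [0,0.1,22.1],"jaw": -1},{"delta_pos": [-23,-22.6,-3],"delta_rot": [0,0.1,22.1],"jaw": -1}]'

```text
t: 1.0
tcp_pos: [0.3305, -0.2797, 0.2606]
eef_rot: [2.147, -2.293, 0.0]
ft_force: [0.1, -0.8, -0.0]
opening: 0.0854
```

```bash
python3 - <<'E'
from h import *
from workcell import r
np.set_printoptions(precision=3,suppress=True)
s=r.sense();print(s["t"],s["tcp_pos"],s["joint_pos"],s["ft_force"],s["opening"])
for p in [(.38,.165,.2),(.38,.165,.002)]: print(delta(s,p,-93.8))
E
```

```text
1.0 [ 0.331 -0.28   0.261] [-0.82  -0.347  1.878 -0.     1.61   0.816] [ 0.092 -0.795 -0.03 ] 0.08536553623532321
(array([-44.703,  -2.032,   6.043]), array([ 0.013, -0.025,  0.049]))
(array([-44.711,  -2.036,  25.843]), array([ 0.013, -0.025,  0.049]))
```

Request:
carry_out --motion '[{"delta_pos": [-5,-0.2,0.5],"jaw": -1},{"delta_pos": [-10,-0.5,1],"jaw": -1},{"delta_pos": [-15,-0.7,2],"jaw": -1},{"delta_pos": [-20,-1,3],"jaw": -1},{"delta_pos": [-25,-1.2,4],"jaw": -1},{"delta_pos": [-30,-1.4,5],"jaw": -1},{"delta_pos": [-35,-1.6,6],"jaw": -1},{"delta_pos": [-40,-1.8,6],"jaw": -1},{"delta_pos": [-44.7,-2,6],"jaw": -1},{"delta_pos": [-44.7,-2,6],"jaw": -1}]'

```text
validation failed for argument at $.mo...
```

```bash
python3 - <<'E'
from h import *
from workcell import r,cams
np.set_printoptions(precision=3,suppress=True)
s=r.sense();print(s["t"],s["tcp_pos"],s["joint_pos"],s["ft_force"],s["opening"])
for p in [(.38,.165,.05),(.38,.165,.002)]: print(delta(s,p,-93.8))
f=cams.grab_frame("scene");cv2.imwrite("pics/s1.png",f["image"][:,:,::-1])
E
```

```text
1.0 [ 0.331 -0.28   0.261] [-0.82  -0.347  1.878 -0.     1.61   0.816] [ 0.092 -0.795 -0.03 ] 0.08536553623532321
(array([-44.709,  -2.035,  21.043]), array([ 0.013, -0.025,  0.049]))
(array([-44.711,  -2.036,  25.843]), array([ 0.013, -0.025,  0.049]))
```

View pics/s1.png

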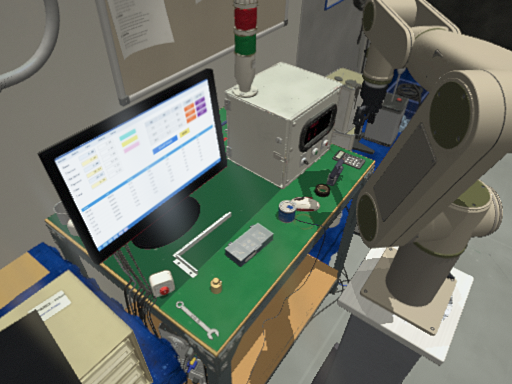

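The picture shows the gripper at the right, about (370,100), and the box untouched at about (249,243). The call was refused because delta_rot is required in every row.

Request:
carry_out --motion '[{"delta_pos": [-5,-0.2,0.5],"delta_rot": [0,0,0],"jaw": -1},{"delta_pos": [-10,-0.5,1],"delta_rot": [0,0,0],"jaw": -1},{"delta_pos": [-15,-0.7,2],"delta_rot": [0,0,0],"jaw": -1},{"delta_pos": [-20,-1,3],"delta_rot": [0,0,0],"jaw": -1},{"delta_pos": [-25,-1.2,4],"delta_rot": [0,0,0],"jaw": -1},{"delta_pos": [-30,-1.4,5],"delta_rot": [0,0,0],"jaw": -1},{"delta_pos": [-35,-1.6,6],"delta_rot": [0,0,0],"jaw": -1},{"delta_pos": [-40,-1.8,6],"delta_rot": [0,0,0],"jaw": -1},{"delta_pos": [-44.7,-2,6],"delta_rot": [0,0,0],"jaw": -1},{"delta_pos": [-44.7,-2,6],"delta_rot": [0,0,0],"jaw": -1}]'

```text
t: 2.05
tcp_pos: [0.3799, 0.1682, 0.1999]
eef_rot: [2.151, -2.289, -0.003]
ft_force: [0.4, -0.6, 0.2]
opening: 0.0854
```

```bash
python3 - <<'E'
from h import *
from workcell import r,cams
np.set_printoptions(precision=3,suppress=True)
s=r.sense();print(s["t"],s["tcp_pos"],s["joint_pos"],s["ft_force"],s["opening"])
for p in [(.38,.165,.05),(.38,.165,.002)]: print(delta(s,p,-93.8))
f=cams.grab_frame("scene");cv2.imwrite("pics/s2.png",f["image"][:,:,::-1])
E
```

```text
2.05 [0.38  0.168 0.2  ] [ 0.292 -0.376  2.011  0.001  1.508  1.925] [ 0.408 -0.556  0.157] 0.08544768776641944
(array([ 0.337, -0.06 , 14.988]), array([0.099, 0.054, 0.22 ]))
(array([ 0.342, -0.068, 19.788]), array([0.099, 0.054, 0.22 ]))
```

View pics/s2.png

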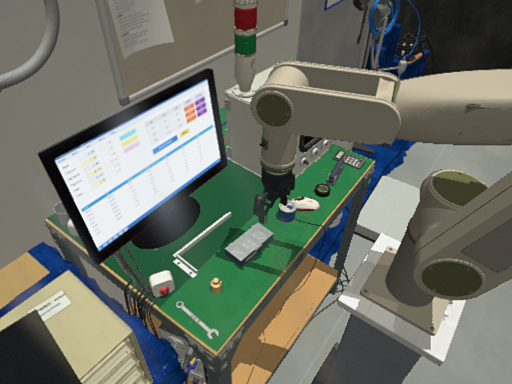

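The gripper hangs above and in front of the box at about (275,195), with nothing touched. I'll go down to just above the table, in front of the box.

Request:
carry_out --motion '[{"delta_pos": [0.1,0,4],"delta_rot": [0,0,0],"jaw": -1},{"delta_pos": [0.2,0,8],"delta_rot": [0,0,0.2],"jaw": -1},{"delta_pos": [0.3,0,12],"delta_rot": [0,0,0.2],"jaw": -1},{"delta_pos": [0.3,0,15.5],"delta_rot": [0,0,0.2],"jaw": -1},{"delta_pos": [0.3,0,18],"delta_rot": [0,0,0.2],"jaw": -1},{"delta_pos": [0.3,0,19.5],"delta_rot": [0,0,0.2],"jaw": -1},{"delta_pos": [0.3,0,19.6],"delta_rot": [0,0,0.2],"jaw": -1}]'

```text
t: 2.8
tcp_pos: [0.3776, 0.1603, 0.0014]
eef_rot: [2.138, -2.292, -0.005]
ft_force: [-0.1, -0.5, -0.5]
opening: 0.0856
```

```bash
python3 - <<'E'
from h import *
from workcell import r,cams
np.set_printoptions(precision=3,suppress=True)
s=r.sense();print(s["t"],s["tcp_pos"],s["joint_pos"],s["ft_force"],s["opening"])
for p in [(.48,.165,.004)]: print(delta(s,p,-93.8))
f=cams.grab_frame("scene");cv2.imwrite("pics/s3.png",cv2.resize(f["image"][170:310,150:340,::-1],None,fx=4,fy=4,interpolation=2))
E
```

```text
2.8 [0.378 0.16  0.001] [ 0.277 -0.129  2.196 -0.001  1.081  1.917] [-0.067 -0.542 -0.453] 0.08563851559414982
(array([ -1.179, -10.178,  -0.335]), array([ 0.388, -0.168, -0.188]))
```

View pics/s3.png

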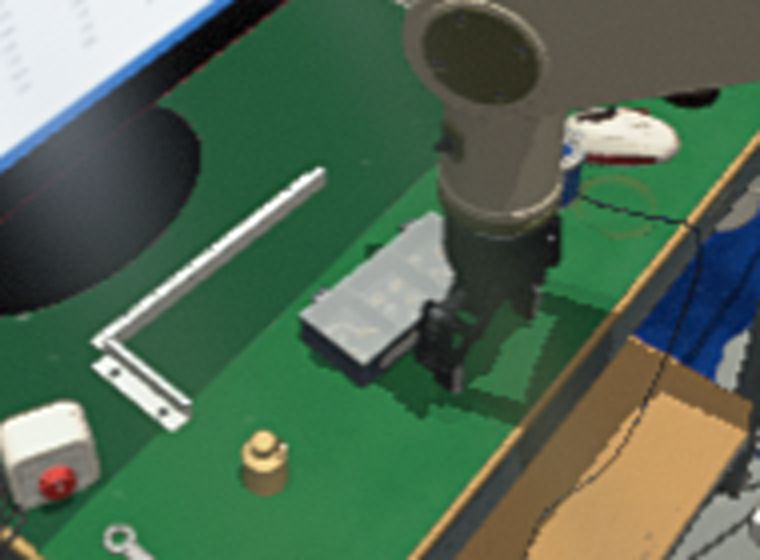

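The fingers stand clear in front of the box, at crop (450,350). I'll push slowly towards the rail.

Request:
carry_out --motion '[{"delta_pos": [-0.2,-1.5,-0.1],"delta_rot": [0.3,0,-0.2],"jaw": -1},{"delta_pos": [-0.4,-2.5,-0.3],"delta_rot": [0.3,0,-0.2],"jaw": -1},{"delta_pos": [-0.4,-3.2,-0.3],"delta_rot": [0.3,0,-0.2],"jaw": -1},{"delta_pos": [-0.4,-4,-0.3],"delta_rot": [0.3,0,-0.2],"jaw": -1},{"delta_pos": [-0.4,-5,-0.3],"delta_rot": [0.3,0,-0.2],"jaw": -1},{"delta_pos": [-0.4,-6,-0.3],"delta_rot": [0.3,0,-0.2],"jaw": -1},{"delta_pos": [-0.4,-7,-0.3],"delta_rot": [0.3,0,-0.2],"jaw": -1},{"delta_pos": [-0.4,-8,-0.3],"delta_rot": [0.3,0,-0.2],"jaw": -1},{"delta_pos": [-0.4,-9,-0.3],"delta_rot": [0.3,0,-0.2],"jaw": -1},{"delta_pos": [-0.4,-9.5,-0.3],"delta_rot": [0.3,0,-0.2],"jaw": -1}]'

```text
t: 3.85
tcp_pos: [0.4749, 0.1582, 0.0053]
eef_rot: [2.146, -2.293, 0.003]
ft_force: [-4.1, 0.9, 2.2]
opening: 0.0855
```

```bash
python3 - <<'E'
from h import *
from workcell import r,cams
np.set_printoptions(precision=3,suppress=True)
s=r.sense();print(s["t"],s["tcp_pos"],s["joint_pos"],s["ft_force"],s["opening"])
for p in [(.53,.16,.004)]: print(delta(s,p,-93.8))
f=cams.grab_frame("scene");cv2.imwrite("pics/s4.png",cv2.resize(f["image"][170:310,150:340,::-1],None,fx=4,fy=4,interpolation=2))
f=cams.grab_frame("top");cv2.imwrite("pics/t4.png",cv2.resize(f["image"][160:260,125:305,::-1],None,fx=4,fy=4,interpolation=2))
E
```

```text
3.85 [0.475 0.158 0.005] [ 0.221  0.105  1.956 -0.003  1.08   1.859] [-4.088  0.921  2.23 ] 0.08548355904037387
(array([-0.541, -5.483,  0.132]), array([-0.053, -0.119,  0.017]))
```

View pics/s4.png

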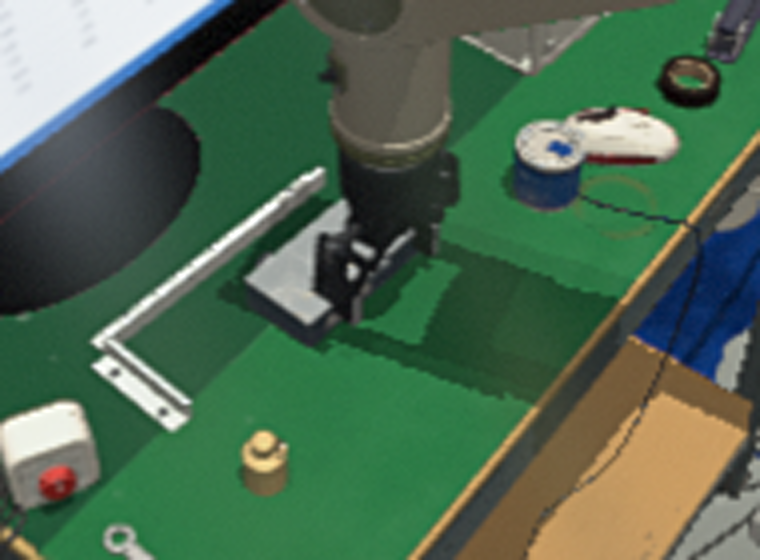

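View pics/t4.png

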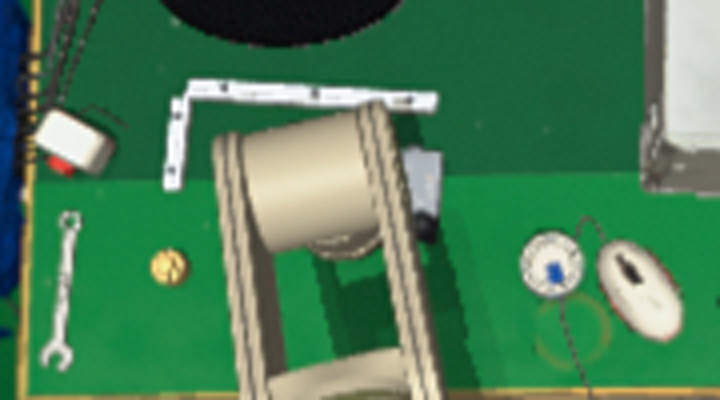

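The box (crop (330,270)) is following the fingers squarely, about 4–5 cm short of the rail, and the bystanders are undisturbed.

Request:
carry_out --motion '[{"delta_pos": [0,-1,0.1],"delta_rot": [0,0,0],"jaw": -1},{"delta_pos": [0,-2,0.1],"delta_rot": [0,0,0],"jaw": -1},{"delta_pos": [0,-3,0.1],"delta_rot": [0,0,0],"jaw": -1},{"delta_pos": [0,-3.6,0.1],"delta_rot": [0,0,0],"jaw": -1},{"delta_pos": [0,-4,0.1],"delta_rot": [0,0,0],"jaw": -1},{"delta_pos": [0,-4.2,0.1],"delta_rot": [0,0,0],"jaw": -1}]'

```text
t: 4.55
tcp_pos: [0.5171, 0.1554, 0.0044]
eef_rot: [2.146, -2.293, 0.004]
ft_force: [-3.5, 1.1, 1.8]
opening: 0.0855
```

Request:
carry_out --motion '[{"delta_pos": [0,-0.3,0],"delta_rot": [0,0,0],"jaw": -1},{"delta_pos": [0,-0.4,0],"delta_rot": [0,0,0],"jaw": -1}]'

```text
t: 4.75
tcp_pos: [0.5192, 0.1555, 0.004]
eef_rot: [2.144, -2.292, -0.001]
ft_force: [-14.6, 2.3, 10.0]
opening: 0.0852
```

```bash
python3 - <<'E'
from h import *
from workcell import r,cams
np.set_printoptions(precision=3,suppress=True)
s=r.sense();print(s["t"],s["tcp_pos"],s["joint_pos"],s["ft_force"],s["opening"])
for p in [(.53,.16,.004)]: print(delta(s,p,-93.8))
f=cams.grab_frame("scene");cv2.imwrite("pics/s5.png",cv2.resize(f["image"][170:310,150:340,::-1],None,fx=4,fy=4,interpolation=2))
E
```

```text
4.75 [0.519 0.155 0.004] [ 0.197  0.214  1.837 -0.001  1.095  1.835] [-14.64    2.28   10.022] 0.08522966732295471
(array([-0.523, -1.051, -0.004]), array([ 0.179, -0.115, -0.018]))
```

View pics/s5.png

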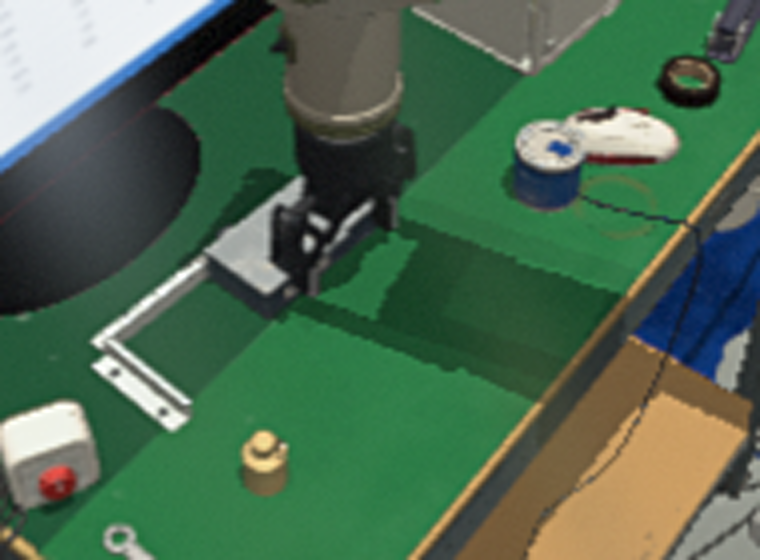

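The box's back is against the rail (crop (205,260) to (300,185), force about 15 N). I'll back off, lift over, close the jaws, and go to the right end.

Request:
carry_out --motion '[{"delta_pos": [0,2,0],"delta_rot": [0,0,0],"jaw": -1},{"delta_pos": [0,3,-2],"delta_rot": [0,0,0],"jaw": -1},{"delta_pos": [0,3,-6],"delta_rot": [0,0,0],"jaw": 1},{"delta_pos": [2,3,-9],"delta_rot": [0,0,0],"jaw": 1},{"delta_pos": [6,1,-9],"delta_rot": [0,0,0],"jaw": 1},{"delta_pos": [10,-2,-9],"delta_rot": [0,0,0],"jaw": 1},{"delta_pos": [12.3,-4.8,-9],"delta_rot": [0,0,0],"jaw": 1},{"delta_pos": [12.3,-4.8,-9],"delta_rot": [0,0,0],"jaw": 1}]'

```text
t: 5.6
tcp_pos: [0.5623, 0.0261, 0.0951]
eef_rot: [2.141, -2.297, 0.004]
ft_force: [-0.4, -0.6, -0.1]
opening: 0.0003
```

```bash
python3 - <<'E'
from h import *
from workcell import r,cams
np.set_printoptions(precision=3,suppress=True)
s=r.sense();print(s["t"],s["tcp_pos"],s["joint_pos"],s["ft_force"],s["opening"])
f=cams.grab_frame("scene");pickle.dump(f,open("s6.pkl","wb"));cv2.imwrite("pics/s6.png",cv2.resize(f["image"][170:310,150:340,::-1],None,fx=4,fy=4,interpolation=2))
f=cams.grab_frame("top");pickle.dump(f,open("t6.pkl","wb"));cv2.imwrite("pics/t6.png",cv2.resize(f["image"][160:260,125:305,::-1],None,fx=4,fy=4,interpolation=2))
E
```

```text
5.6 [0.562 0.026 0.095] [-0.043  0.138  1.736 -0.003  1.267  1.599] [-0.376 -0.601 -0.065] 0.00025556702396097394
```

View pics/s6.png

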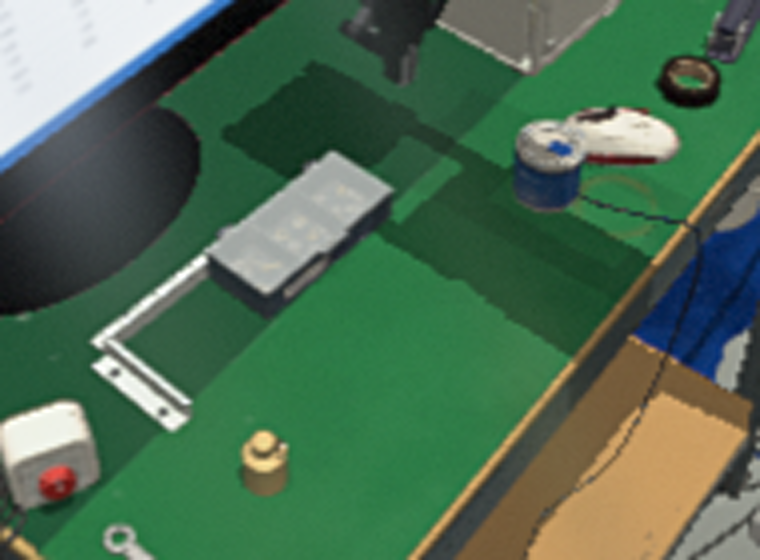

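View pics/t6.png

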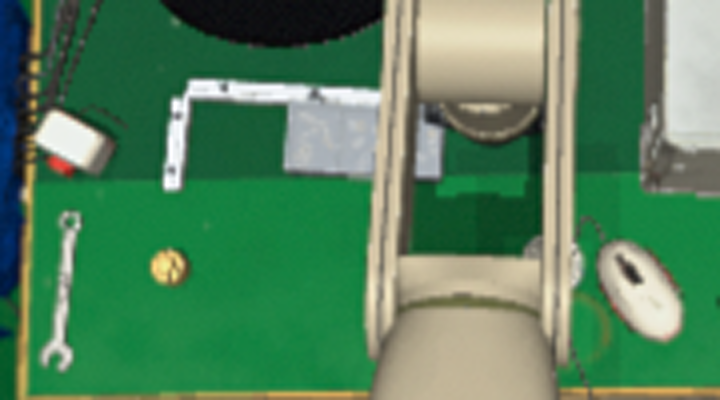

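The box lies along the rail, its lid corners at crop (210,257), (335,153), (392,190) and (268,293). The fingers hang right of it at about (400,70). I'll measure its right end.

```bash
python3 - <<'E'
from h import *
from workcell import r
np.set_printoptions(precision=4,suppress=True)
S=pickle.load(open("s6.pkl","rb"))
d=lambda p:(np.array(p,float)+.5)/4-.5+[150,170]
b=ray(S,d([(210,257),(335,153),(392,190),(268,293)]),.036);print(b,b.mean(0))
T=pickle.load(open("t6.pkl","rb"))
t=lambda p:(np.array(p,float)+.5)/4-.5+[125,160]
print(ray(T,t([(284,173),(441,180),(287,101)]),.036))
s=r.sense()
m=(b[1]+b[2])/2;u=(b[0]-b[1]);u/=np.linalg.norm(u);print(m,u,np.degrees(np.arctan2(u[0],u[1])))
for k in(.04,.0145,-.03): print(delta(s,np.r_[(m-u*k)[:2],.01],-93.8))
E
```

```text
[[0.5956 0.2331 0.036 ]
 [0.5897 0.0817 0.036 ]
 [0.5253 0.0868 0.036 ]
 [0.5354 0.2332 0.036 ]] [0.5615 0.1587 0.036 ]
[[0.5323 0.2321 0.036 ]
 [0.5233 0.0815 0.036 ]
 [0.6026 0.23   0.036 ]]
[0.5575 0.0843 0.036 ] [ 0.0386  0.9993 -0.    ] 2.2132605804101826
(array([-1.5149,  0.4418,  8.4149]), array([ 0.1631, -0.1119, -0.1119]))
(array([-4.0638,  0.5174,  8.4101]), array([ 0.1631, -0.1119, -0.1119]))
(array([-8.5118,  0.6494,  8.4018]), array([ 0.1631, -0.1119, -0.1119]))
```

Request:
carry_out --motion '[{"delta_pos": [-0.5,0.2,4],"delta_rot": [0.1,-0.1,0],"jaw": 1},{"delta_pos": [-0.8,0.4,7],"delta_rot": [0.1,-0.1,0],"jaw": 1},{"delta_pos": [-1,0.4,8.3],"delta_rot": [0.1,-0.1,0],"jaw": 1},{"delta_pos": [-1.5,0.4,8.3],"delta_rot": [0.1,-0.1,0],"jaw": 1},{"delta_pos": [-2.5,0.4,8.3],"delta_rot": [0.1,-0.1,0],"jaw": 1},{"delta_pos": [-3.5,0.4,8.3],"delta_rot": [0.1,-0.1,0],"jaw": 1},{"delta_pos": [-4.5,0.4,8.3],"delta_rot": [0.1,-0.1,0],"jaw": 1},{"delta_pos": [-5.5,0.4,8.3],"delta_rot": [0.1,-0.1,0],"jaw": 1},{"delta_pos": [-6.5,0.4,8.3],"delta_rot": [0.1,-0.1,0],"jaw": 1},{"delta_pos": [-7,0.4,8.3],"delta_rot": [0.1,-0.1,0],"jaw": 1}]'

```text
t: 6.7
tcp_pos: [0.5605, 0.1001, 0.0115]
eef_rot: [2.145, -2.295, -0.0]
ft_force: [-0.3, -2.7, 1.5]
opening: 0.0001
```

```bash
python3 - <<'E'
from h import *
from workcell import r,cams
np.set_printoptions(precision=3,suppress=True)
s=r.sense();print(s["t"],s["tcp_pos"],s["joint_pos"],s["ft_force"],s["opening"])
print(delta(s,(.563,.16,.01),-93.8))
f=cams.grab_frame("scene");pickle.dump(f,open("s7.pkl","wb"));cv2.imwrite("pics/s7.png",cv2.resize(f["image"][170:310,150:340,::-1],None,fx=4,fy=4,interpolation=2))
E
```

```text
6.7 [0.561 0.1   0.011] [ 0.087  0.265  1.759 -0.     1.117  1.725] [-0.333 -2.686  1.489] 7.500628205086868e-05
(array([-5.995,  0.156,  0.146]), array([ 0.02 , -0.003, -0.075]))
```

View pics/s7.png

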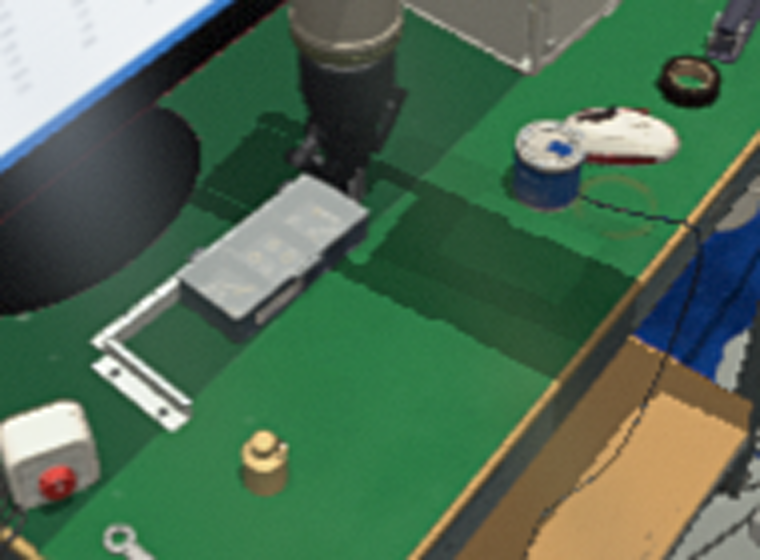

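The box slid along the rail and is still parallel, with its left end at crop (180,275)–(238,320). Pushing on.

Request:
carry_out --motion '[{"delta_pos": [-1,0,0],"delta_rot": [0,0,0],"jaw": 1},{"delta_pos": [-2,0,0],"delta_rot": [0,0,0],"jaw": 1},{"delta_pos": [-3,0,0],"delta_rot": [0,0,0],"jaw": 1},{"delta_pos": [-4,0,0],"delta_rot": [0,0,0],"jaw": 1},{"delta_pos": [-4.7,0,0],"delta_rot": [0,0,0],"jaw": 1},{"delta_pos": [-5,0,0],"delta_rot": [0,0,0],"jaw": 1}]'

```text
t: 7.35
tcp_pos: [0.5635, 0.1514, 0.011]
eef_rot: [2.146, -2.294, -0.002]
ft_force: [-0.6, -0.6, -0.0]
opening: 0.0002
```

```bash
python3 - <<'E'
from h import *
from workcell import r,cams
np.set_printoptions(precision=3,suppress=True)
s=r.sense();print(s["t"],s["tcp_pos"],s["ft_force"],s["opening"])
f=cams.grab_frame("scene");pickle.dump(f,open("s8.pkl","wb"));cv2.imwrite("pics/s8.png",cv2.resize(f["image"][190:310,150:300,::-1],None,fx=5,fy=5,interpolation=2))
E
```

```text
7.35 [0.563 0.151 0.011] [-0.55  -0.618 -0.007] 0.00017836487204683985
```

View pics/s8.png

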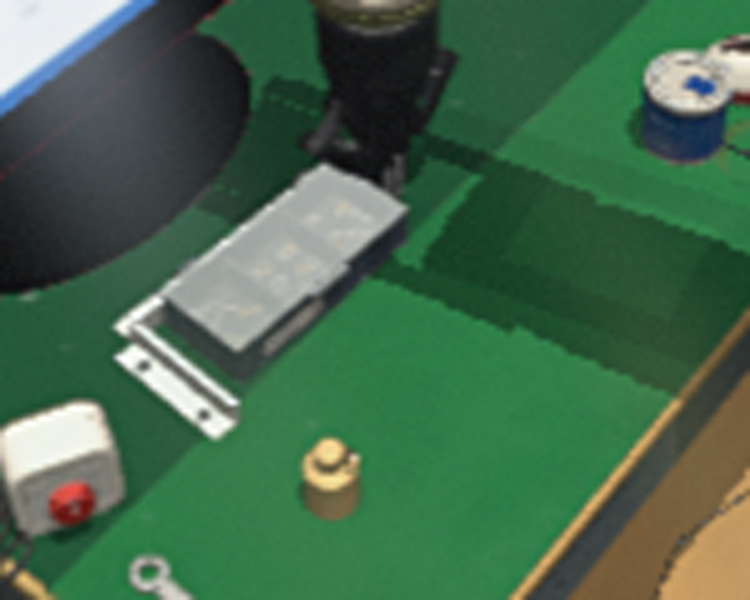

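About 1.5–2 cm remains between the box's left end (crop (165,300)–(235,350)) and the end stop. The rest goes in gently, in small steps.

Request:
carry_out --motion '[{"delta_pos": [-0.5,0,0],"delta_rot": [0,0,0],"jaw": 1},{"delta_pos": [-1,0,0],"delta_rot": [0,0,0],"jaw": 1},{"delta_pos": [-1.4,0,0],"delta_rot": [0,0,0],"jaw": 1}]'

```text
t: 7.7
tcp_pos: [0.5644, 0.1657, 0.0111]
eef_rot: [2.146, -2.294, -0.002]
ft_force: [-0.0, -2.0, 0.4]
opening: 0.0
```

Request:
carry_out --motion '[{"delta_pos": [-0.2,0,0],"delta_rot": [0,0,0],"jaw": 1},{"delta_pos": [-0.3,0,0],"delta_rot": [0,0,0],"jaw": 1}]'

```text
t: 7.9
tcp_pos: [0.5646, 0.1688, 0.011]
eef_rot: [2.146, -2.294, -0.002]
ft_force: [-0.2, -5.0, 1.6]
opening: -0.0002
```

Request:
carry_out --motion '[{"delta_pos": [-0.2,0,0],"delta_rot": [0,0,0],"jaw": 1},{"delta_pos": [-0.3,0,0],"delta_rot": [0,0,0],"jaw": 1}]'

```text
t: 8.1
tcp_pos: [0.5645, 0.1692, 0.011]
eef_rot: [2.143, -2.291, 0.002]
ft_force: [-2.8, -18.2, 5.7]
opening: -0.0001
```

The end stop is reached at 18 N. I'll retract to look.

Request:
carry_out --motion '[{"delta_pos": [1,0,0],"delta_rot": [0,0,0],"jaw": 1},{"delta_pos": [3,0,0],"delta_rot": [0,0,0],"jaw": 1},{"delta_pos": [5,0,-4],"delta_rot": [0,0,0],"jaw": 1},{"delta_pos": [8,0,-8],"delta_rot": [0,0,0],"jaw": 0},{"delta_pos": [11,3,-10],"delta_rot": [0,0,0],"jaw": -1},{"delta_pos": [13,7,-10],"delta_rot": [0,0,0],"jaw": -1},{"delta_pos": [14,9.5,-10],"delta_rot": [0,0,0],"jaw": -1},{"delta_pos": [14,9.5,-10],"delta_rot": [0,0,0],"jaw": -1}]'

```text
t: 8.9
tcp_pos: [0.4578, 0.0354, 0.1112]
eef_rot: [2.141, -2.292, -0.0]
ft_force: [0.8, 0.5, 0.2]
opening: 0.0723
```

```bash
python3 - <<'E'
from h import *
from workcell import r,cams
np.set_printoptions(precision=3,suppress=True)
s=r.sense();print(s["t"],s["tcp_pos"],s["ft_force"],s["opening"])
print(delta(s,(.47,.255,.1),-93.8),delta(s,(.47,.255,.004),-93.8))
f=cams.grab_frame("scene");pickle.dump(f,open("s9.pkl","wb"));cv2.imwrite("pics/s9.png",cv2.resize(f["image"][200:300,160:260,::-1],None,fx=6,fy=6,interpolation=2))
f=cams.grab_frame("top");pickle.dump(f,open("t9.pkl","wb"));cv2.imwrite("pics/t9.png",cv2.resize(f["image"][165:235,130:260,::-1],None,fx=6,fy=6,interpolation=2))
E
```

```text
8.9 [0.458 0.035 0.111] [0.765 0.518 0.206] 0.07225490539100844
(array([-21.997,   0.273,   1.04 ]), array([ 0.206, -0.202, -0.105])) (array([-22.031,   0.238,  10.64 ]), array([ 0.206, -0.202, -0.105]))
```

View pics/s9.png

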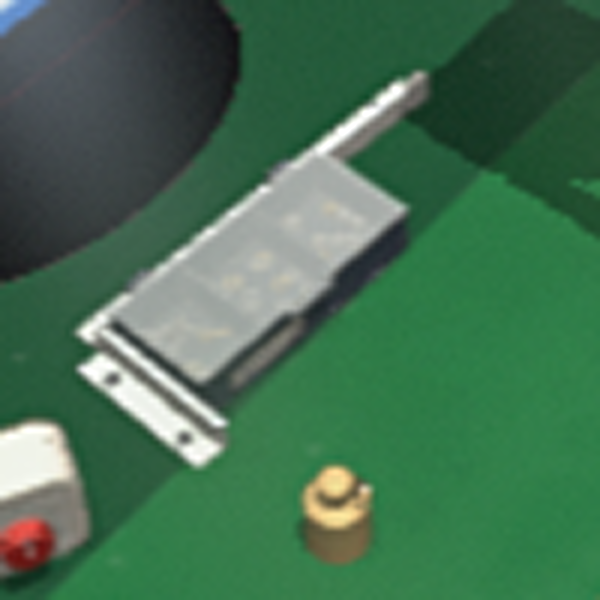

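View pics/t9.png

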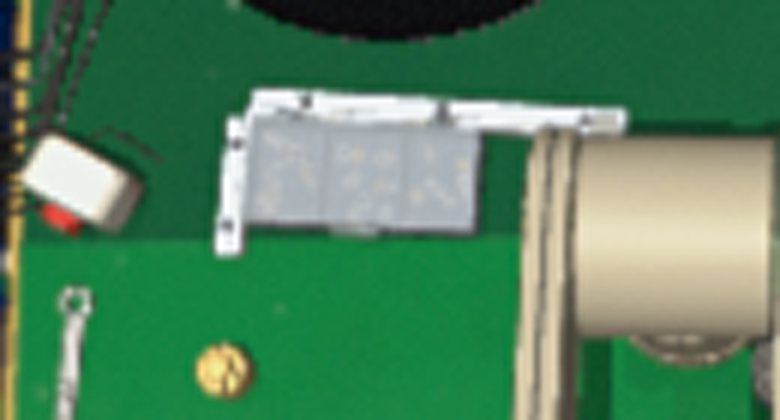

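The box looks home: left end at the stop (top crop x≈245), back along the rail (y≈125). I'll give it one gentle two-finger press towards the rail to be sure it's flush.

Request:
carry_out --motion '[{"delta_pos": [-5,0.2,0],"delta_rot": [0,0,0],"jaw": -1},{"delta_pos": [-10,0.2,0],"delta_rot": [0,0,0],"jaw": -1},{"delta_pos": [-15,0.2,0],"delta_rot": [0,0,0],"jaw": -1},{"delta_pos": [-19,0.2,0],"delta_rot": [0,0,0],"jaw": -1},{"delta_pos": [-20.8,0.2,1],"delta_rot": [0.2,-0.2,-0.1],"jaw": -1},{"delta_pos": [-21,0.2,4],"delta_rot": [0.2,-0.2,-0.1],"jaw": -1},{"delta_pos": [-21,0.2,7.5],"delta_rot": [0.2,-0.2,-0.1],"jaw": -1},{"delta_pos": [-21,0.2,10],"delta_rot": [0.2,-0.2,-0.1],"jaw": -1},{"delta_pos": [-21,0.2,10.6],"delta_rot": [0.2,-0.2,-0.1],"jaw": -1},{"delta_pos": [-21,0.2,10.6],"delta_rot": [0.2,-0.2,-0.1],"jaw": -1}]'

```text
t: 10.0
tcp_pos: [0.4726, 0.2457, 0.0045]
eef_rot: [-2.147, 2.293, -0.002]
ft_force: [-0.7, 0.1, 0.8]
opening: 0.0855
```

Request:
carry_out --motion '[{"delta_pos": [0,-1,0],"delta_rot": [0,0,0],"jaw": -1},{"delta_pos": [0,-2,0],"delta_rot": [0,0,0],"jaw": -1},{"delta_pos": [0,-3,0],"delta_rot": [0,0,0],"jaw": -1},{"delta_pos": [0,-4,0],"delta_rot": [0,0,0],"jaw": -1}]'

```text
t: 10.4
tcp_pos: [0.5146, 0.2432, 0.0057]
eef_rot: [-2.145, 2.292, -0.003]
ft_force: [-0.5, 0.2, 0.0]
opening: 0.085
```

Request:
carry_out --motion '[{"delta_pos": [0,-0.4,0],"delta_rot": [0,0,0],"jaw": -1},{"delta_pos": [0,-0.8,0],"delta_rot": [0,0,0],"jaw": -1}]'

```text
t: 10.6
tcp_pos: [0.5235, 0.2426, 0.0061]
eef_rot: [-2.145, 2.292, -0.003]
ft_force: [-3.1, 0.6, 2.5]
opening: 0.0856
```

Request:
carry_out --motion '[{"delta_pos": [0,-0.2,0],"delta_rot": [0,0,0],"jaw": -1},{"delta_pos": [0,-0.3,0],"delta_rot": [0,0,0],"jaw": -1}]'

```text
t: 10.8
tcp_pos: [0.5255, 0.2424, 0.0058]
eef_rot: [-2.146, 2.293, -0.001]
ft_force: [-8.0, 1.3, 5.6]
opening: 0.0851
```

Request:
carry_out --motion '[{"delta_pos": [0,-0.2,0],"delta_rot": [0,0,0],"jaw": -1},{"delta_pos": [0,-0.2,0],"delta_rot": [0,0,0],"jaw": -1}]'

```text
t: 11.0
tcp_pos: [0.5255, 0.2424, 0.0053]
eef_rot: [2.145, -2.292, -0.003]
ft_force: [-8.4, -0.1, 5.9]
opening: 0.0855
```

Request:
carry_out --motion '[{"delta_pos": [0,-0.4,0],"delta_rot": [0,0,0],"jaw": -1},{"delta_pos": [0,-0.4,0],"delta_rot": [0,0,0],"jaw": -1}]'

```text
t: 11.2
tcp_pos: [0.5257, 0.2423, 0.0044]
eef_rot: [2.141, -2.288, -0.01]
ft_force: [-17.4, 0.9, 12.2]
opening: 0.0856
```

Request:
carry_out --motion '[{"delta_pos": [0,1,0],"delta_rot": [0,0,0],"jaw": -1},{"delta_pos": [0,4,0],"delta_rot": [0,0,0],"jaw": -1},{"delta_pos": [0,6,-3],"delta_rot": [0,0,0],"jaw": -1},{"delta_pos": [0,7,-7],"delta_rot": [0,0,0],"jaw": -1},{"delta_pos": [4,7,-11],"delta_rot": [0,0,0],"jaw": -1},{"delta_pos": [9,7,-12],"delta_rot": [0,0,0],"jaw": -1},{"delta_pos": [14,7,-12],"delta_rot": [0,0,0],"jaw": -1},{"delta_pos": [19,7,-12],"delta_rot": [0,0,0],"jaw": -1},{"delta_pos": [22,7,-12],"delta_rot": [0,0,0],"jaw": -1},{"delta_pos": [22,7,-12],"delta_rot": [0,0,0],"jaw": -1}]'

```text
t: 12.2
tcp_pos: [0.442, 0.0238, 0.1256]
eef_rot: [2.135, -2.292, -0.008]
ft_force: [-1.1, 0.5, -0.4]
opening: 0.0854
```

```bash
python3 - <<'E'
from h import *
from workcell import r,cams
np.set_printoptions(precision=3,suppress=True)
s=r.sense();print(s["t"],s["tcp_pos"],s["ft_force"],s["opening"])
f=cams.grab_frame("scene");pickle.dump(f,open("s10.pkl","wb"));cv2.imwrite("pics/s10.png",cv2.resize(f["image"][200:300,160:260,::-1],None,fx=6,fy=6,interpolation=2))
f=cams.grab_frame("top");pickle.dump(f,open("t10.pkl","wb"));cv2.imwrite("pics/t10.png",cv2.resize(f["image"][165:235,130:260,::-1],None,fx=6,fy=6,interpolation=2))
E
```

```text
12.2 [0.442 0.024 0.126] [-1.057  0.53  -0.376] 0.08538074201845022
```

View pics/s10.png

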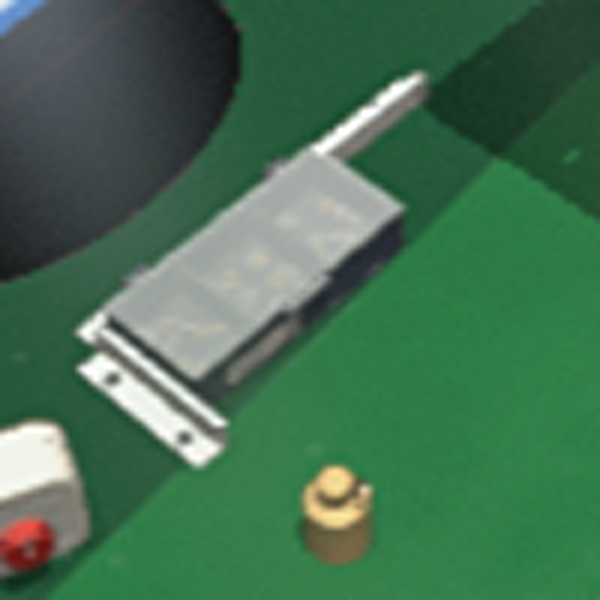

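View pics/t10.png

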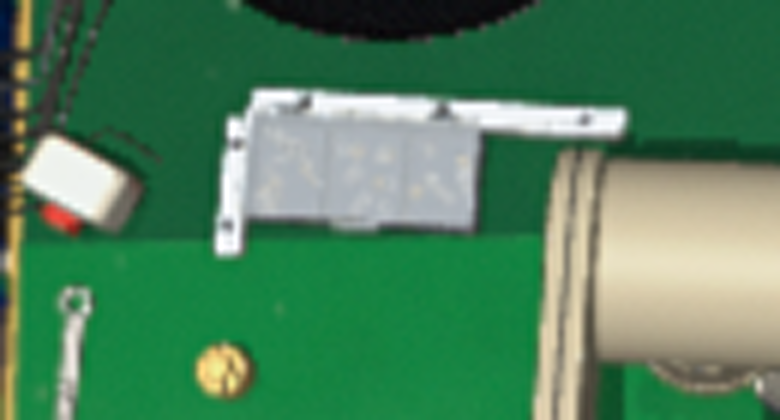

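```bash
cat > meas.py <<'E'
from h import *
np.set_printoptions(precision=4,suppress=True)
def cross(v,th,up):
    for i in range(len(v)-1):
        if (v[i]<th<=v[i+1]) if up else (v[i]>th>=v[i+1]): return i+(th-v[i])/(v[i+1]-v[i])
def edge(f,rng,lo,hi,z,vert=True,up=True,clip=None):
    im=f["image"].astype(float);g=im[...,0]/(im[...,1]+1)   # red/green: grey ~1, green ~<.4
    P=[]
    for k in rng:
        v=g[lo:hi,k] if vert else g[k,lo:hi]
        e=cross(v,.6,up)
        if e is not None:P.append((k,lo+e) if vert else (lo+e,k))
    W=ray(f,P,z)[:,:2]
    for _ in range(3):
        c=W.mean(0);u,s,vt=np.linalg.svd(W-c);d=(W-c)@vt[1];W=W[abs(d)<2.5*d.std()+1e-6]
    c=W.mean(0);vx,vy=vt[0];return c,np.degrees(np.arctan2(vx,vy))%180,d.std()*1000,len(W)
for n in("t9","t10") if __name__=="__main__" else ():
    T=pickle.load(open(n+".pkl","rb"))
    print(n,"front",edge(T,range(174,207),196,210,.036,up=False))
    print(" rail outer",edge(T,range(175,215),172,186,.003,up=True))
    print(" stop outer",edge(T,range(187,204),158,172,.003,vert=False,up=True))
    print(" right end",edge(T,range(189,201),203,216,.036,vert=False,up=False))
E
python3 meas.py
```

```text
t9 front (array([0.5303, 0.2536]), np.float64(3.2498065035840966), np.float64(1.2416785465255997), 33)
 rail outer (array([0.6291, 0.2437]), np.float64(4.356559750174612), np.float64(0.38925115789286213), 39)
 stop outer (array([0.5704, 0.3545]), np.float64(94.59497279681193), np.float64(0.6026675487265999), 17)
 right end (array([0.5641, 0.1773]), np.float64(95.19265150925983), np.float64(0.40295198051532227), 12)
t10 front (array([0.533 , 0.2537]), np.float64(4.0489096153652895), np.float64(1.3205205185621944), 33)
 rail outer (array([0.6291, 0.2437]), np.float64(4.352959119472549), np.float64(0.37740771721165217), 39)
 stop outer (array([0.5704, 0.3545]), np.float64(94.61299165894393), np.float64(0.6072423893054455), 17)
 right end (array([0.5641, 0.1775]), np.float64(95.40350050303702), np.float64(0.44649492866654295), 12)
```

```bash
python3 - <<'E'
from meas import *
from workcell import r
T=pickle.load(open("t10.pkl","rb"))
print("front",edge(T,list(range(173,182))+list(range(195,207)),196,210,.036,up=False))
S=pickle.load(open("s10.pkl","rb"))
d=lambda p:(np.array(p,float)+.5)/6-.5+[160,200]
print(ray(S,d([(105,315),(318,150),(404,210),(198,380)]),.036))
s=r.sense();print(s["t"])
for p in [(.558,.1,.11),(.56,.14,.011)]: print(delta(s,p,-94.4))
E
```

```text
front (array([0.5336, 0.2521]), np.float64(4.271396632179034), np.float64(0.3360110461384546), 21)
[[0.6068 0.3332 0.036 ]
 [0.5954 0.1828 0.036 ]
 [0.5315 0.1876 0.036 ]
 [0.5421 0.3343 0.036 ]]
12.3
(array([ -8.0818, -11.0501,   1.4314]), array([ 0.563 , -0.0768,  0.4514]))
(array([-12.0989, -11.0715,  11.3265]), array([ 0.563 , -0.0768,  0.4514]))
```

The box's front edge reads 4.3° and the rail 4.4°, so they're parallel. The last press turned the box slightly, so I'll touch up the end contact.

Request:
carry_out --motion '[{"delta_pos": [0,-4,0],"delta_rot": [0.5,0,0.5],"jaw": 1},{"delta_pos": [-3,-8,0],"delta_rot": [0.5,0,0.5],"jaw": 1},{"delta_pos": [-6,-11,1],"delta_rot": [0.5,0,0.5],"jaw": 1},{"delta_pos": [-8,-11,3],"delta_rot": [0.5,0,0.5],"jaw": 1},{"delta_pos": [-9,-11,7],"delta_rot": [0.5,0,0.5],"jaw": 1},{"delta_pos": [-10,-11,10],"delta_rot": [0.5,0,0.5],"jaw": 1},{"delta_pos": [-11,-11,11.3],"delta_rot": [0.5,0,0.5],"jaw": 1},{"delta_pos": [-12,-11,11.3],"delta_rot": [0.5,0,0.5],"jaw": 1},{"delta_pos": [-13,-11,11.3],"delta_rot": [0.5,0,0.5],"jaw": 1},{"delta_pos": [-14,-11,11.3],"delta_rot": [0.5,0,0.5],"jaw": 1}]'

```text
t: 13.3
tcp_pos: [0.5624, 0.1604, 0.0136]
eef_rot: [-2.133, 2.305, -0.003]
ft_force: [0.3, 0.5, 0.9]
opening: 0.0005
```

Request:
carry_out --motion '[{"delta_pos": [-0.5,0,0],"delta_rot": [0,0,0],"jaw": 1},{"delta_pos": [-0.7,0,0],"delta_rot": [0,0,0],"jaw": 1}]'

```text
t: 13.5
tcp_pos: [0.5645, 0.1684, 0.0156]
eef_rot: [-2.132, 2.302, -0.006]
ft_force: [0.1, -0.2, -0.1]
opening: -0.0002
```

Request:
carry_out --motion '[{"delta_pos": [-0.1,0,0.2],"delta_rot": [0,0,0],"jaw": 1},{"delta_pos": [-0.2,0,0.3],"delta_rot": [0,0,0],"jaw": 1}]'

```text
t: 13.7
tcp_pos: [0.5653, 0.1691, 0.0134]
eef_rot: [-2.132, 2.302, -0.009]
ft_force: [-2.1, -8.8, 6.1]
opening: -0.0
```

Request:
carry_out --motion '[{"delta_pos": [-0.2,0,0],"delta_rot": [0,0,0],"jaw": 1},{"delta_pos": [-0.3,0,0],"delta_rot": [0,0,0],"jaw": 1}]'

```text
t: 13.9
tcp_pos: [0.5654, 0.1692, 0.0134]
eef_rot: [-2.133, 2.306, -0.013]
ft_force: [-2.6, -15.1, 4.9]
opening: -0.0002
```

Request:
carry_out --motion '[{"delta_pos": [1,0,0],"delta_rot": [0,0,0],"jaw": 1},{"delta_pos": [3,0,0],"delta_rot": [0,0,0],"jaw": 1},{"delta_pos": [5,0,-4],"delta_rot": [0,0,0],"jaw": 1},{"delta_pos": [8,0,-8],"delta_rot": [0,0,0],"jaw": 1},{"delta_pos": [11,3,-11],"delta_rot": [0,0,0],"jaw": 1},{"delta_pos": [13,7,-14],"delta_rot": [0,0,0],"jaw": 1},{"delta_pos": [16,11,-16],"delta_rot": [0,0,0],"jaw": 1},{"delta_pos": [19,14,-16],"delta_rot": [0,0,0],"jaw": 1},{"delta_pos": [22,17,-16],"delta_rot": [0,0,0],"jaw": 1},{"delta_pos": [22,17,-16],"delta_rot": [0,0,0],"jaw": 1}]'

```text
t: 14.9
tcp_pos: [0.3751, -0.0387, 0.1734]
eef_rot: [-2.129, 2.31, -0.015]
ft_force: [0.3, -0.7, -0.4]
opening: 0.0005
```

```bash
python3 - <<'E'
from meas import *
from workcell import r,cams
s=r.sense();print(s["t"],s["tcp_pos"],s["ft_force"])
T=cams.grab_frame("top");S=cams.grab_frame("scene")
cv2.imwrite("pics/s11.png",S["image"][:,:,::-1]);cv2.imwrite("pics/t11.png",cv2.resize(T["image"][160:260,125:305,::-1],None,fx=4,fy=4,interpolation=2))
cv2.imwrite("pics/s11c.png",cv2.resize(S["image"][200:300,160:260,::-1],None,fx=6,fy=6,interpolation=2))
print("front",edge(T,list(range(173,182))+list(range(195,207)),196,210,.036,up=False))
print("rail",edge(T,range(175,215),172,186,.003,up=True))
print("right end",edge(T,range(189,201),203,216,.036,vert=False,up=False))
# bystander change scene vs start
E
```

```text
14.9 [ 0.3751 -0.0387  0.1734] [ 0.274  -0.7353 -0.448 ]
front (array([0.5336, 0.2521]), np.float64(4.293673281633232), np.float64(0.3104828849704235), 21)
rail (array([0.6291, 0.2437]), np.float64(4.344158323214981), np.float64(0.37980328561692817), 39)
right end (array([0.5641, 0.1775]), np.float64(94.96981665989183), np.float64(0.405074229466517), 12)
```

View pics/s11.png

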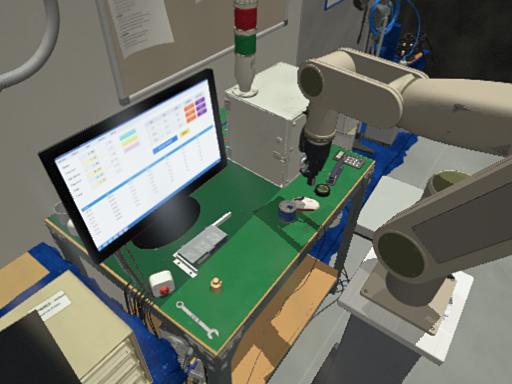

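View pics/s11c.png

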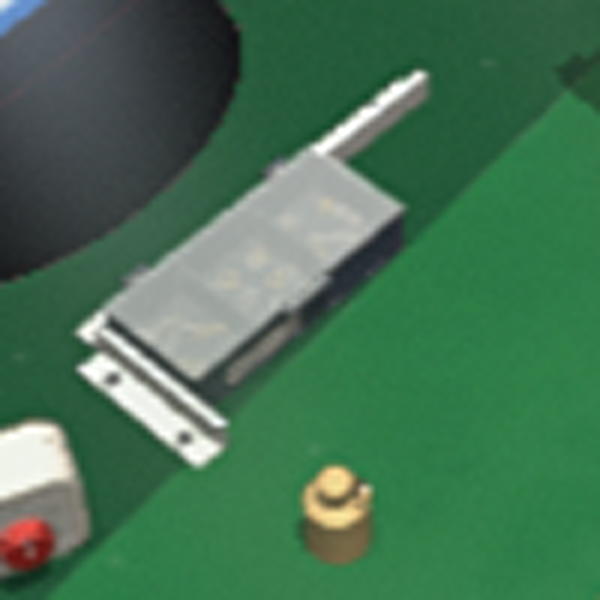

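View pics/t11.png

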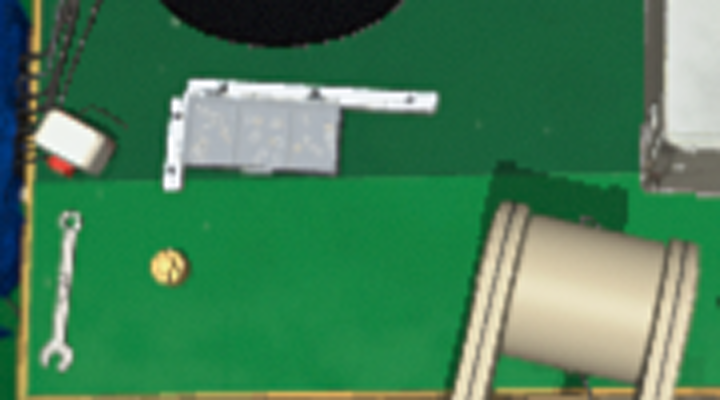

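The box sits in the corner: lid corners are at crop (105,315), (318,150), (404,210) and (198,380), parallel to the rail to within 0.1°. The weight, timer, spanner, tin and mouse are at their original pixels, and the arm is clear. I'm handing it in.

```bash
python3 -c "
from workcell import r
print(r.job_done())"
```

```text
the job is handed in; nothing more can be done
None
```

The grey box is in the corner stop, with its back along the long rail and its left end against the short end stop. I handed the job in at about 15 s of the 48 s allowed.

- **How it got there:** I pushed it against the rail with the open fingers, then along the rail to the end stop with the shut fingers. A second press towards the rail and a touch on the right end finished it.
- **Contact:** The final presses met firm resistance, about 17 N at the rail and 15 N at the end stop. The finger position at the end stop was the same on both end pushes (y = 0.169 m).
- **Alignment:** In the last picture the box's front edge lies at 4.29° and the rail at 4.34°.
- **Other objects:** The weight, timer, spanner, tin and mouse show no visible shift in the pictures. I did not check the tape, stapler and calculator up close, but the arm never went near them. The arm ended clear of everything.

**Checks that disagreed:**
- After the first end push the box was about 1° askew, which the second press corrected.
- The right-end edge fit reads about 0.6° off the rail, but it covers only 12 pixels.
- The top camera puts the box about 2–4 mm short of flush at both stops. Its pixels are about 4 mm, so I trusted the contact forces.

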